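# Rebuild the drive stack on a bench centrifuge's spindle

### The job

Rebuild the drive stack on the upright spindle of the open centrifuge: first the castellated aluminium spacer, slots down and turned until it drops right home over the drive key, then the blue washer flat on it, then the brass bushing, flange down, pushed over the spring balls until it sits flat on the washer. Feel your way with light hand pressure and force nothing; let go of everything at the end and leave the other small parts on the mat where they lie.

Things in the scene. Friction and masses are not known exactly. Their poses are not given: they have to be found in the camera images.
- seat (a point): Top face of the centrifuge's dark round motor boss (48 mm across, 16 mm above the bowl floor, 66 mm above the bench), on the spindle axis, z up: the spacer must sit here. Fixed to the housing. The steel spindle stands up from it: 16 mm diameter for the first 28 mm, 14 mm from 28 to 56 mm, then a nose tapering to 6 mm diameter at 64 mm.
- key (a point): Middle of the brass drive key, on the spindle axis 4 mm above the seat. The key is a 5 mm square bar that lies level across the spindle and each end stands out to 17 mm from the axis; its top is 6.5 mm above the seat. The spindle has stopped at any angle, so the key's direction is in no reported pose (this point's axes are the housing's); the motor brake holds it against about 0.6 N m.
- balls (a point): On the spindle axis, 39 mm above the seat, level with the centres of two polished spring balls that stand out on either side to 9 mm from the axis; each yields inwards against about 4 N. Spacer and washer pass them freely, the bushing has to be pushed over them.
- spindle_top (a point): Tip of the spindle's tapered nose, on its axis, 64 mm above the seat; z up.
- centrifuge: White bench centrifuge with a red band, lid and rotor off: housing 260 (x) by 230 (y) by 85 mm high, fixed on the bench. Origin: centre of its underside, z up; control panel on its -x side. The round bowl in its top is 178 mm across and 35 mm deep, the spindle in its middle. Two grey hinge lugs at the +x edge of the top reach 96 mm.
- mat: Green service mat, 220 by 270 mm, 4 mm thick, fixed to the bench; origin at the centre of its underside. The parts lie on it.
- spacer: Castellated aluminium spacer: ring of 36 mm outside diameter, 18.5 mm bore, 24 mm high. Four slots 7 mm wide, 8 mm high go through the wall at its underside along its own +x, +y, -x, -y. Lies slots down on the mat. Origin: centre of the underside, z up. With teeth on the key it stands 6.5 mm above the seat; once two slots meet the key (within about 0.06 rad) it can drop fully home.
- washer: Flat blue-anodised washer: 40 mm outside diameter, 19 mm bore, 6 mm thick; both faces alike. Origin: centre of the underside, z along the bore; seated it lies on the spacer, 24 mm above the seat.
- bushing: Brass flanged bushing: flange of 38 mm diameter and 5 mm thick at the bottom, sleeve of 26 mm diameter above it, 25 mm high in all, 16 mm bore. Lies flange down. Origin: centre of the underside, z up. It meets the spring balls about 12 mm above its seated place and needs roughly 6 to 10 N to pass them, then 1 to 3 N to slide; seated it lies on the washer, 30 mm above the seat.
- locknut: Bystander on the mat: dark steel ring nut, 27 mm across, 10 mm high; origin: centre of the underside.
- seal_ring: Bystander on the mat: black seal ring, 49 mm across, 5 mm thick; origin: centre of the underside.
- tube_insert: Bystander on the mat: blue plastic tube insert standing upright, 23 mm across, 34 mm high; origin: centre of the underside.
Not all that is in view belongs to the job. There is more than one size of the spacer; the one meant has the size given above.

How it is judged:
By the outcome, as a careful person would: the job done as asked, in the order asked, and still so for the second after the job is handed in, with the robot touching nothing.
It also fails if it takes over 72 s, if anything falls off the work surface, if the arm or the gripper's body presses on something with over 40 N, if the wrist force passes 120 N, or if a joint passes its speed limit or range.

### The arm

A 7-joint arm with a two-finger parallel gripper is mounted at the origin on the work surface. World frame = base frame: x ahead of the robot, y to its left, z up, the work surface at z = 0. Lengths are in m, angles in degrees, forces in N, time in s.
With the tool pointing down it reaches from about 0.4 to 0.9 m from the base axis. Payload 5.5 kg.
Tool frame: the origin (TCP) lies on the centre line of the jaws, within the pads' length; the fingertips stand 22 mm ahead of it and the grasp point (between the pads) lies 3 mm ahead of it (manip.tips_ahead is the distance from the TCP to the fingertips, in m); z points along the fingers, y is the line along which they close (so a half turn about z gives the same grasp; the last joint's range is limited). The gripper opens to 85 mm and grips with 20 to 120 N. Pads are 22 mm wide; open, the fingers measure 114 mm over their backs; the gripper's body (76 mm by 85 mm) begins 54 mm behind the grasp point. The pads swing forward as they close: fully open they stand 13 mm farther back than shut.
Start: joints at [83.262, 28.699, -24.465, 88.831, 12.651, 65.22, -12.049], TCP at [0.242, -0.603, 0.253] pointing down, gripper open.
Joint ranges: [-164.97, 164.97], [-17.58, 116.51], [-87.97, 89.64], [11.32, 138.91], [-80.73, 260.73], [10.89, 115.49], [-147.41, 147.41]. Speed limits (degrees/s): [147.25, 147.25, 180, 180, 180, 180, 180].

### API

Orientations are given as a 3x3 rotation matrix whose columns are the frame's x, y, z axes.
In Python, from cell import manip, viewer gives the robot as it stands.
- The arm moves only by the tool carry_out, never from a script. Its argument "targets" is one flat list of numbers, 5 for each row, row after row: the shift along the tool's x, y, z in units of 60 mm (1.0 is 60 mm), then the turn about the tool's z in units of 5 degrees (1.0 is 5 degrees), then the closure, from -1 (fully open) to 1 (shut). In form: [dx, dy, dz, yaw, gripper, dx, dy, dz, yaw, gripper, ...]. A call has 1 to 20 rows; each row is the pose to reach, as a shift and turn from the pose commanded when the call began, along the tool's axes at that moment; what a row does not reach only later rows make up. A row lasts 1/8 s, in which the tool goes at most 62.5 mm and 10.7 degrees, less where a joint would pass 70% of its speed; a pose out of reach is approached as far as the arm can. A call with a gripper value outside its range is refused whole. The fingers move at their own pace and stop on an object; "force" is the grip in N (left out, the last holds). Time passes only in rows, so rows that repeat a pose let the fingers close. It gives the time, the measured TCP pose, the force, the opening and the grip force at its end, in the units of the state.
- manip.observe(): the state, without advancing time (a new reading comes with each control period).
- viewer.capture(name): name is "scene" or "top"; returns the picture (384x512x3 uint8, red, green, blue); there is no depth.
- viewer.camera_model(name): a dict with "intrinsics" (3x3 intrinsics, pixels), "T" (4x4, takes a point from camera to world coordinates). Camera axes: x right, y down, z forward; pixel columns grow to the right and rows downward; lengths in m; the calibration is good to about 2 mm. A picture is of the moment at which its call begins. camera_model takes no time and is no camera call.
- manip.hand_in(): hands the job in; it is judged then, once.
Trained networks look in the newest picture that a camera, given by its name, has taken for a name from the list of things; names that differ only in an ending like _2 or _b are one class to them, and where a whole thing is asked for, a point or a joint stands for the part that bears it (a point fixed in the world has none). Each returns a list of dicts, best first, with "confidence" (0 to 1); they miss things now and then, are a little off and sometimes report something else, mostly with a low value. They report only what shows in the picture. A call takes as long as a camera call. They do not tell look-alikes from the thing itself.
- viewer.recognise(camera, query): "extent" ([left, top, width, height] in pixels, round what is visible of it).
- viewer.mark_of(camera, query): "centre" ([column, row] in pixels: a listed point, or the origin of a listed thing).
The state is a dict: "time_s": time; "joint_positions": joint angles; "joint_vel": joint speeds; "effort": joint torques, N m; "tcp_pos": TCP position; "eef_rot": TCP orientation; "wrist_force": force on the tool from outside, world axes, zero at the start; "moment": the same for the moment, N m; "finger_gap": opening from 0.0 (shut) to 1.0 (fully open); "gripper_force": force on a finger pad.
Only numpy, scipy, OpenCV 4.12 (cv2) and the standard library are available. Lean on these libraries where they do the work, as an engineer would, in place of code of your own. Each camera call takes 0.05 s, during which the arm holds its last target. There are 200 camera calls.

## Working session

There is one attempt and no reset: what is moved stays moved. The work goes in short steps, Python scripts to look and compute and a tool call to move; the robot and the scene stay as the last step left them, time stands still between calls to the robot, and variables do not carry over. Pictures are saved under pics/ and viewed, at most 10 in all, crops included, and the job is handed in when it is done.

Besides the shell and the picture viewer there is one more tool, called after "Emit:" as name(argument=value, ...) on one line, values as JSON. carry_out: Moves the arm, as the interface text tells. Its arguments: {"type":"object","properties":{"targets":{"type":"array","items":{"type":"number"}},"force":{"type":"number"}},"required":["targets"]}

```bash
ls; mkdir -p pics; cat > h.py <<'E'
import numpy as np, cv2
from cell import manip, viewer
def ray(cam,px):
    m=viewer.camera_model(cam);K=np.array(m["intrinsics"]);T=np.array(m["T"])
    d=T[:3,:3]@np.linalg.solve(K,[px[0],px[1],1.]);return T[:3,3],d/np.linalg.norm(d)
def at_z(cam,px,z):
    o,d=ray(cam,px);return o+d*(z-o[2])/d[2]
def tri(c1,p1,c2,p2):
    (o1,d1),(o2,d2)=ray(c1,p1),ray(c2,p2)
    s=np.linalg.lstsq(np.c_[d1,-d2],o2-o1,rcond=None)[0]
    a,b=o1+s[0]*d1,o2+s[1]*d2;return (a+b)/2,np.linalg.norm(a-b)
def proj(cam,p):
    m=viewer.camera_model(cam);T=np.linalg.inv(np.array(m["T"]));q=np.array(m["intrinsics"])@(T[:3,:3]@np.array(p)+T[:3,3]);return q[:2]/q[2]
def save(cam,name):
    im=viewer.capture(cam);cv2.imwrite(f"pics/{name}.png",im[:,:,::-1]);return im
E
python3 - <<'E'
from h import *
np.set_printoptions(precision=4,suppress=True)
a=save("scene","scene0");b=save("top","top0")
for c in("scene","top"):
    m=viewer.camera_model(c);print(c,np.array(m["T"])[:3],m["intrinsics"])
    for q in "seat key balls spindle_top spacer washer bushing locknut seal_ring tube_insert centrifuge mat".split():
        print(c,q,[(np.round(r["centre"],1).tolist(),round(r["confidence"],2)) for r in viewer.mark_of(c,q)])
s=manip.observe();print(s["tcp_pos"],s["eef_rot"],s["time_s"],manip.tips_ahead)
E
```

```text
pics
scene [[-0.7011  0.5363 -0.47    0.9117]
 [ 0.7131  0.5215 -0.4686  0.4433]
 [-0.0062 -0.6636 -0.748   0.784 ]] [[434.5655   0.     252.2478]
 [  0.     434.5655 192.0538]
 [  0.       0.       1.    ]]
scene seat [([164.4, 175.7], 0.67), ([239.0, 275.9], 0.4)]
scene key [([163.7, 173.9], 0.73)]
scene balls [([163.9, 164.7], 0.88)]
scene spindle_top [([162.8, 152.6], 0.79), ([294.4, 271.6], 0.44)]
scene spacer [([308.9, 251.4], 0.66), ([389.5, 229.2], 0.66), ([355.5, 226.9], 0.45)]
scene washer [([242.2, 278.1], 0.59)]
scene bushing [([329.6, 318.3], 0.53), ([350.0, 263.0], 0.25)]
scene locknut [([273.2, 300.8], 0.66)]
scene seal_ring [([353.1, 262.3], 0.52)]
scene tube_insert [([266.3, 222.9], 0.54), ([298.2, 273.0], 0.31)]
scene centrifuge [([167.2, 195.9], 0.83), ([351.7, 263.1], 0.62)]
scene mat [([295.7, 272.8], 0.89)]
top [[ 0.0142 -0.9855  0.1688  0.3133]
 [-0.9999 -0.0128  0.0094 -0.0146]
 [-0.0071 -0.1689 -0.9856  0.8976]] [[406.7708   0.     257.7541]
 [  0.     406.7708 191.6166]
 [  0.       0.       1.    ]]
top seat [([335.5, 142.8], 0.64)]
top key [([342.7, 142.8], 0.91)]
top balls [([342.3, 138.1], 0.59), ([131.1, 150.3], 0.36)]
top spindle_top [([350.6, 134.6], 0.81)]
top spacer [([163.6, 250.2], 0.63), ([139.3, 269.2], 0.61), ([185.1, 194.0], 0.45)]
top washer [([207.5, 133.9], 0.58)]
top bushing [([131.9, 152.7], 0.67)]
top locknut [([171.4, 134.4], 0.68), ([131.3, 151.8], 0.35)]
top seal_ring [([139.9, 212.9], 0.52), ([335.6, 151.8], 0.46)]
top tube_insert []
top centrifuge [([337.8, 151.1], 0.8)]
top mat [([178.2, 167.9], 0.57)]
[ 0.2416 -0.6034  0.2533] [[ 0.9284  0.3717  0.    ]
 [ 0.3717 -0.9284 -0.    ]
 [ 0.      0.     -1.    ]] 1.3 0.022
```

View pictures.

View pics/scene0.png

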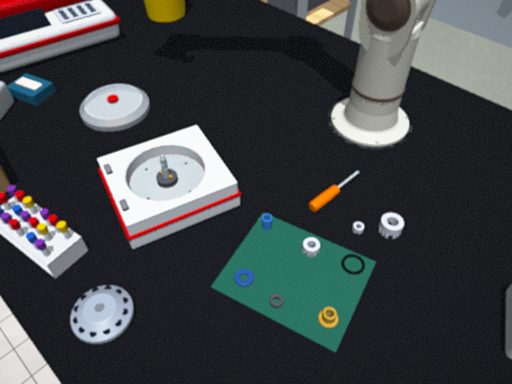

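View pics/top0.png

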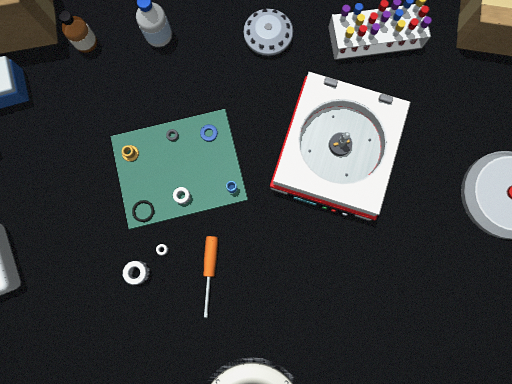

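```bash
python3 - <<'E'
from h import *
np.set_printoptions(precision=4,suppress=True)
for n,p,q in [("seat",(164.4,175.7),(335.5,142.8)),("key",(163.7,173.9),(342.7,142.8)),("balls",(163.9,164.7),(342.3,138.1)),("tip",(162.8,152.6),(350.6,134.6)),("washer",(242.2,278.1),(207.5,133.9)),("bush",(329.6,318.3),(131.9,152.7)),("locknut",(273.2,300.8),(171.4,134.4)),("seal",(353.1,262.3),(139.9,212.9))]:
    print(n,*tri("scene",p,"top",q))
S=[(308.9,251.4),(389.5,229.2),(355.5,226.9)];T=[(163.6,250.2),(139.3,269.2),(185.1,194.0)]
for s in S:
    for t in T:
        x,e=tri("scene",s,"top",t)
        if e<.02:print(s,t,x,e)
E
```

```text
seat [ 0.5653 -0.1734  0.0728] 0.01303192614347173
key [ 0.5634 -0.1859  0.0696] 0.004682225388725422
balls [ 0.5626 -0.1779  0.1043] 0.003947701538697747
tip [ 0.558  -0.1854  0.1343] 0.0028630403064291133
washer [0.6012 0.1078 0.0041] 0.007627323517058468
bush [0.5504 0.2835 0.0045] 0.006300147396641674
locknut [0.5968 0.1891 0.0102] 0.0070699113286489795
seal [0.4165 0.2488 0.0111] 0.007582712451626428
(308.9, 251.4) (185.1, 194.0) [0.458  0.158  0.0016] 0.004161482512369042
(389.5, 229.2) (139.3, 269.2) [0.2913 0.2495 0.006 ] 0.0056722930321841435
(355.5, 226.9) (163.6, 250.2) [0.3352 0.1952 0.006 ] 0.0035632222358826155
```

The things that could be taken for the spacer are three white rings: on the mat (scene 311,247; top 182,196), large off the mat (391,225; 135,272) and small off the mat (358,228; 162,250). The description (36 mm, on the mat) points to the first. I'll check size and orientation in a close crop.

```bash
cat >> h.py <<'E'
def sil(im,c,half,cond,f=8):
    x,y=int(c[0]),int(c[1]);w=im[y-half:y+half,x-half:x+half]
    w=cv2.resize(w,None,fx=f,fy=f,interpolation=cv2.INTER_CUBIC).astype(int)
    m=cond(w[...,0],w[...,1],w[...,2]).astype(np.uint8)
    cs,_=cv2.findContours(m,cv2.RETR_EXTERNAL,cv2.CHAIN_APPROX_NONE)
    k=cv2.convexHull(max(cs,key=cv2.contourArea));M=cv2.moments(k)
    o=np.array([x-half,y-half])
    return (np.array([M["m10"],M["m01"]])/M["m00"]+.5)/f-.5+o, M["m00"]/f/f
def model(cam,p,r,h):
    t=np.linspace(0,2*np.pi,60)
    q=np.array([proj(cam,np.array(p)+[rr*np.cos(a),rr*np.sin(a),z]) for rr,z in ((r,0),(r,h)) for a in t],np.float32)
    k=cv2.convexHull(q);M=cv2.moments(k);return np.array([M["m10"],M["m01"]])/M["m00"],M["m00"]
E
python3 - <<'E'
from h import *
from scipy.optimize import least_squares
np.set_printoptions(precision=4,suppress=True)
I={c:cv2.imread(f"pics/{c}0.png")[:,:,::-1] for c in("scene","top")}
white=lambda r,g,b:(r>95)&(b>95); whitem=lambda r,g,b:(r>70)
L=[("spacer",(311,247),(182,196),(.458,.158),.018,.024,whitem),("big",(391,225),(135,272),(.29,.25),.018,.024,white),("small",(358,228),(162,250),(.335,.195),.018,.024,white),
("washer",(244,278),(208,133),(.601,.108),.02,.006,lambda r,g,b:(b>g+15)),("bushflange",(329,317),(130,153),(.55,.283),.019,.005,lambda r,g,b:(r>g+15)&(r>b+40))]
for n,s,t,xy,r,h,c in L:
    obs={k:sil(I[k],v,14,c) for k,v in(("scene",s),("top",t))}
    f=lambda p:np.concatenate([model(k,p,r,h)[0]-obs[k][0] for k in obs])
    o=least_squares(f,[*xy,.004]);p=o.x
    print(n,p,"res",o.fun,"size ratio",[np.sqrt(obs[k][1]/model(k,p,r,h)[1]) for k in obs])
def tile(k,c,w=40,h=30): x,y=c;return cv2.resize(I[k][y-h//2:y+h//2,x-w//2:x+w//2],(400,300),interpolation=cv2.INTER_CUBIC)
m=np.vstack([np.hstack([tile("top",(182,195)),tile("top",(342,140))]),np.hstack([tile("scene",(311,247)),tile("scene",(165,170))])])
cv2.imwrite("pics/tiles.png",m[:,:,::-1])
E
```

```text
Traceback (most recent call last):
  File "h.py", line 26, in model
    q=np.array([proj(cam,np.array(p)+[rr*np.cos(a),rr*np.sin(a),z]) for rr,z in ((r,0),(r,h)) for a in t],np.float32)
                ~~~~^^^^^^^^^^^^^^^^^^^^^^^^^^^^^^^^^^^^^^^^^^^^^^^
  File "h.py", line 13, in proj
    m=viewer.camera_model(cam);T=np.linalg.inv(np.array(m["T"]));q=np.array(m["intrinsics"])@(T[:3,:3]@np.array(p)+T[:3,3]);return q[:2]/q[2]
ValueError: time passes only in moves, steps and waits
```

```bash
sed -i 's/viewer.camera_model(cam)/CM(cam)/; 3i from functools import lru_cache\n@lru_cache\ndef CM(c): return viewer.camera_model(c)' h.py
cat > meas.py <<'E'
from h import *
from scipy.optimize import least_squares
np.set_printoptions(precision=4,suppress=True)
I={c:cv2.imread(f"pics/{c}0.png")[:,:,::-1] for c in("scene","top")}
white=lambda r,g,b:(r>95)&(b>95); whitem=lambda r,g,b:(r>70)
L=[("spacer",(311,247),(182,196),(.458,.158),.018,.024,whitem),("big",(391,225),(135,272),(.29,.25),.018,.024,white),("small",(358,228),(162,250),(.335,.195),.018,.024,white),
("washer",(244,278),(208,133),(.601,.108),.02,.006,lambda r,g,b:(b>g+15)),("bushflange",(329,317),(130,153),(.55,.283),.019,.005,lambda r,g,b:(r>g+15)&(r>b+40))]
for n,s,t,xy,r,h,c in L:
    obs={k:sil(I[k],v,14 if n!="small" else 9,c) for k,v in(("scene",s),("top",t))}
    f=lambda p:np.concatenate([model(k,p,r,h)[0]-obs[k][0] for k in obs])
    o=least_squares(f,[*xy,.004],diff_step=1e-3,x_scale=.01);p=o.x
    print(n,p,"res",o.fun,"size ratio",[np.sqrt(obs[k][1]/model(k,p,r,h)[1]) for k in obs])
def tile(k,c,w=40,h=30): x,y=c;return cv2.resize(I[k][y-h//2:y+h//2,x-w//2:x+w//2],(400,300),interpolation=cv2.INTER_CUBIC)
m=np.vstack([np.hstack([tile("top",(182,195)),tile("top",(342,140))]),np.hstack([tile("scene",(311,247)),tile("scene",(165,170))])])
cv2.imwrite("pics/tiles.png",m[:,:,::-1])
E
python3 meas.py
```

```text
spacer [0.4533 0.1603 0.0059] res [ 0.2058  0.011   0.1737 -0.1225] size ratio [np.float64(1.0497024938629336), np.float64(1.7509011226075306)]
big [0.2876 0.252  0.0094] res [ 0.6834 -0.0416  0.5543 -0.3428] size ratio [np.float64(1.3577796362629295), np.float64(1.2463874087804818)]
small [ 0.3367  0.2    -0.    ] res [ 0.1881 -0.0003  0.1607 -0.0975] size ratio [np.float64(0.6679939720875147), np.float64(0.629360459671048)]
washer [0.6013 0.1075 0.0062] res [ 0.2944  0.041   0.2629 -0.2043] size ratio [np.float64(0.9869508104002684), np.float64(0.9734922218730624)]
bushflange [0.5511 0.2838 0.008 ] res [ 0.1622  0.0044  0.1589 -0.1087] size ratio [np.float64(0.9931904138167532), np.float64(0.9567486958651928)]
```

View pics/tiles.png

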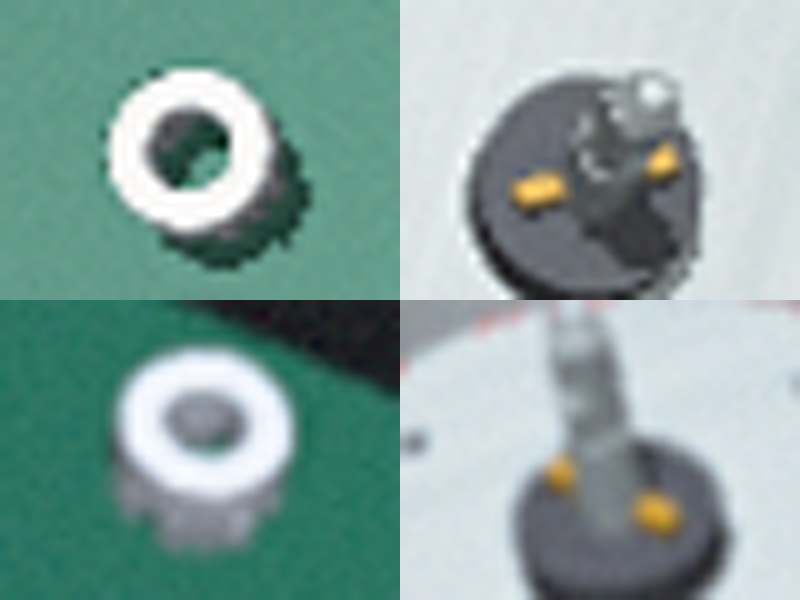

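The mat ring is the right size (36 mm wide in the scene view, with four castellations); the others are about 1.3x and 0.65x. The key ends are yellow, at top ~(333,143) and (349,140). Next I'll refine the poses, the spindle axis and both angles.

```bash
cat > meas2.py <<'E'
from h import *
from scipy.optimize import least_squares
np.set_printoptions(precision=4,suppress=True)
I={c:cv2.imread(f"pics/{c}0.png")[:,:,::-1] for c in("scene","top")}
def fit(n,px,xyz,r,h,c):
    obs={k:sil(I[k],px[k],12,c[k]) for k in px}
    for ks in (["scene"],["top"],["scene","top"]):
        f=lambda p:np.concatenate([model(k,[*p,xyz[2]][:3],r,h)[0]-obs[k][0] for k in ks])
        o=least_squares(f,xyz if len(ks)==2 else xyz[:2],diff_step=1e-3,x_scale=.01);p=[*o.x,xyz[2]][:3]
        print(n,ks,np.array(p),"size",[round(np.sqrt(obs[k][1]/model(k,p,r,h)[1]),3) for k in ks])
w=lambda t:(lambda r,g,b:r>t)
fit("spacertop",dict(scene=(311,245),top=(181,195)),[.455,.16,.028],.018,1e-5,dict(scene=w(185),top=w(190)))
bl=lambda r,g,b:b>g+10
fit("washer",dict(scene=(244,278),top=(208,133)),[.60,.107,.004],.020,.006,dict(scene=bl,top=bl))
br=lambda r,g,b:(r>g+12)&(r>b+30)
fit("bush",dict(scene=(329,317),top=(130,153)),[.551,.284,.004],.019,.005,dict(scene=br,top=br))
# key tips
for k,c in (("scene",(163,173)),("top",(342,142))):
    x,y=c;f=8;W=cv2.resize(I[k][y-15:y+15,x-16:x+16],None,fx=f,fy=f,interpolation=cv2.INTER_CUBIC).astype(int)
    m=((W[...,0]>W[...,2]+45)).astype(np.uint8)
    n,lab,st,ce=cv2.connectedComponentsWithStats(m)
    P=[]
    for i in range(1,n):
        if st[i,4]>60:
            s=st[i]/f;cc=(ce[i]+.5)/f-.5+[x-16,y-15];P.append(at_z(k,cc,.0720));print(k,cc,s,P[-1])
    # dark boss
t={"top":[(332.8,143.5),(349.5,140.3)],"scene":[(159.3,171.5),(172.7,176.)]}
for k in t:
    a,b=[at_z(k,p,.0715) for p in t[k]];print(k,"tips mid",(a+b)/2,"len",np.linalg.norm(a-b),"az",np.degrees(np.arctan2(*(a-b)[1::-1])))
# spacer wall profile
c0=np.array([.4545,.160,.004]);W=I["scene"].astype(np.float32)
prof=[]
for a in range(-50,115,5):
    v=[]
    for z in (.002,.004,.006):
        q=proj("scene",c0+[.018*np.cos(np.radians(a)),.018*np.sin(np.radians(a)),z]).astype(np.float32)
        s=cv2.getRectSubPix(W,(1,1),(float(q[0]),float(q[1])))[0,0];v.append(s[1]-s[0])
    prof.append((a,int(np.mean(v))))
print(prof)
E
python3 meas2.py
```

```text
spacertop ['scene'] [0.4544 0.1606 0.028 ] size [np.float64(0.983)]
spacertop ['top'] [0.4539 0.1614 0.028 ] size [np.float64(0.955)]
spacertop ['scene', 'top'] [0.4542 0.161  0.0281] size [np.float64(0.982), np.float64(0.955)]
washer ['scene'] [0.6008 0.1061 0.004 ] size [np.float64(1.0)]
washer ['top'] [0.6015 0.1084 0.004 ] size [np.float64(0.984)]
washer ['scene', 'top'] [0.6013 0.1075 0.0061] size [np.float64(0.997), np.float64(0.982)]
bush ['scene'] [0.5494 0.2827 0.004 ] size [np.float64(1.004)]
bush ['top'] [0.5519 0.2854 0.004 ] size [np.float64(0.967)]
bush ['scene', 'top'] [0.5511 0.2837 0.008 ] size [np.float64(0.999), np.float64(0.963)]
scene [160.6888 171.9882] [12.75  12.75   2.75   3.375 59.75 ] [ 0.5666 -0.1959  0.072 ]
scene [170.2179 175.9289] [ 21.5   16.25   4.5    4.25 117.75] [ 0.5592 -0.1704  0.072 ]
top [347.81   140.7465] [20.75  12.5    3.125  3.25  62.25 ] [ 0.5656 -0.1944  0.072 ]
top [335.4632 143.5354] [  7.25   15.25    5.375   3.5   114.125] [ 0.5592 -0.1684  0.072 ]
top tips mid [ 0.5631 -0.1805  0.0715] len 0.03594911647867168 az 101.86744569743635
scene tips mid [ 0.5614 -0.1833  0.0715] len 0.03556548948819072 az -69.45681884157597
[(-50, 43), (-45, 43), (-40, 41), (-35, 39), (-30, 38), (-25, 35), (-20, 32), (-15, 32), (-10, 40), (-5, 48), (0, 60), (5, 63), (10, 51), (15, 37), (20, 25), (25, 23), (30, 28), (35, 33), (40, 33), (45, 28), (50, 29), (55, 31), (60, 29), (65, 24), (70, 21), (75, 23), (80, 33), (85, 41), (90, 47), (95, 47), (100, 41), (105, 32), (110, 26)]
```

```bash
cat >> h.py <<'E'
def go(x,y,z,az=None,f=None):
    """units to reach TCP xyz with tool x at azimuth az (deg)"""
    s=manip.observe();R=np.array(s["eef_rot"]);d=R.T@(np.array([x,y,z])-s["tcp_pos"])/.06
    a0=np.degrees(np.arctan2(R[1,0],R[0,0]));yaw=0 if az is None else -((az-a0+180)%360-180)/5
    print("go",np.round(d,3),"yaw",round(yaw,3),"az0",round(a0,2));return d
def st():
    s=manip.observe();print("t",round(s["time_s"],2),"tcp",np.round(s["tcp_pos"],4),"F",np.round(s["wrist_force"],2),"M",np.round(s["moment"],2),"gap",round(s["finger_gap"],4),"gf",np.round(s["gripper_force"],1));return s
E
python3 - <<'E'
from h import *
st();go(.454,.161,.12);go(.454,.161,.028)
for p in [(339.95,143.3)]: print(at_z("top",p,.066))
print(at_z("top",(347,133.5),.130),at_z("top",(350.6,134.6),.130),at_z("scene",(162.8,152.6),.130))
E
```

```text
t 1.3 tcp [ 0.2416 -0.6034  0.2533] F [-0.04 -0.08 -0.05] M [-0.01 -0.02 -0.05] gap 0.9993 gf 0.0
go [  8.022 -10.512   2.222] yaw 0 az0 21.82
go [  8.022 -10.512   3.755] yaw 0 az0 21.82
[ 0.56161979 -0.17897179  0.066     ]
[ 0.56256941 -0.18050831  0.13      ] [ 0.5604119  -0.18749559  0.13      ] [ 0.55505717 -0.18803807  0.13      ]
```

Emit:
carry_out(targets=[2, -2.6, 0, 0, -1, 4, -5.2, 0, 0, -1, 6, -7.8, 0.8, 0, -1, 8.02, -10.51, 2.0, 0, -1, 8.02, -10.51, 2.2, 0, -1, 8.02, -10.51, 2.2, 0, -1, 8.02, -10.51, 2.2, 0, -1, 8.02, -10.51, 2.2, 0, -1, 8.02, -10.51, 2.2, 0, -1, 8.02, -10.51, 2.2, 0, -1, 8.02, -10.51, 2.2, 0, -1, 8.02, -10.51, 2.2, 0, -1, 8.02, -10.51, 2.2, 0, -1, 8.02, -10.51, 2.2, 0, -1, 8.02, -10.51, 2.2, 0, -1, 8.02, -10.51, 2.2, 0, -1], force=30)

```text
time_s: 3.3
tcp_pos: [0.454, 0.159, 0.1214]
eef_rot: [[0.929, 0.369, 0.0], [0.369, -0.929, -0.001], [-0.0, 0.001, -1.0]]
wrist_force: [0.2, 0.0, 0.1]
finger_gap: 0.999
gripper_force: 0.0
```

Emit:
carry_out(targets=[0, 0, 0.6, 0, -1, 0, 0, 1.2, 0, -1, 0, 0, 1.5, 0, -1, 0, 0, 1.54, 0, -1, 0, 0, 1.54, 0, -1, 0, 0, 1.54, 0, 1, 0, 0, 1.54, 0, 1, 0, 0, 1.54, 0, 1, 0, 0, 1.54, 0, 1, 0, 0, 1.54, 0, 1, 0, 0, 1.54, 0, 1, 0, 0, 1.54, 0, 1], force=30)

```text
time_s: 4.8
tcp_pos: [0.4544, 0.1609, 0.0296]
eef_rot: [[0.928, 0.372, 0.001], [0.372, -0.928, -0.0], [0.001, 0.001, -1.0]]
wrist_force: [-1.3, -0.7, 7.5]
finger_gap: 0.414
gripper_force: 29.2
```

```bash
python3 - <<'E'
from h import *
st();save("scene","scene1")
t=cv2.imread("pics/scene1.png")[200:290,250:370];cv2.imwrite("pics/c1.png",cv2.resize(t,(720,540),interpolation=cv2.INTER_CUBIC))
E
```

```text
t 4.8 tcp [0.4544 0.1609 0.0296] F [-1.27 -0.65  7.53] M [-0.15  0.21 -0.06] gap 0.4136 gf 29.2
```

View pics/c1.png

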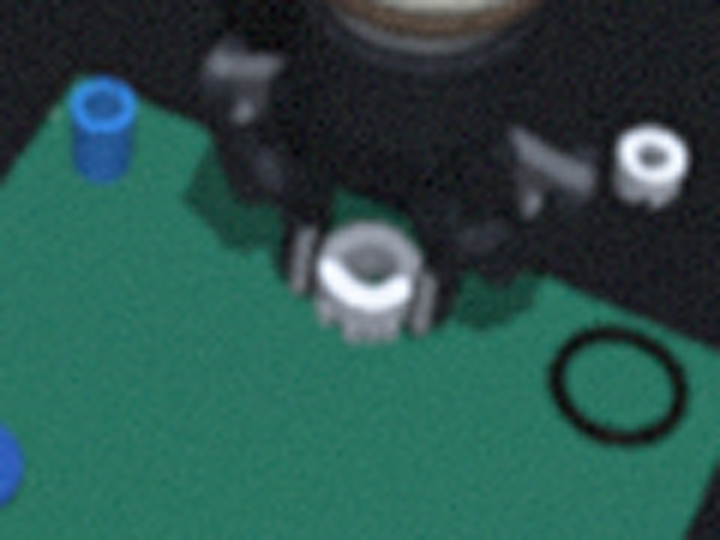

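The spacer is gripped at about (370,265) in the crop, centred between the pads. I'll lift it and carry it to above the spindle.

```bash
python3 - <<'E'
from h import *
go(.562,-.181,.190,33.8)
E
```

```text
go [-0.45   5.959 -2.669] yaw -2.396 az0 21.82
```

Emit:
carry_out(targets=[0, 0, -0.8, 0, 1, 0, 0, -1.8, 0, 1, 0, 0.8, -2.67, 0, 1, -0.1, 1.7, -2.67, -0.6, 1, -0.2, 2.6, -2.67, -1.2, 1, -0.3, 3.5, -2.67, -1.8, 1, -0.35, 4.4, -2.67, -2.4, 1, -0.4, 5.2, -2.67, -2.4, 1, -0.45, 5.8, -2.67, -2.4, 1, -0.45, 5.96, -2.67, -2.4, 1, -0.45, 5.96, -2.67, -2.4, 1, -0.45, 5.96, -2.67, -2.4, 1, -0.45, 5.96, -2.67, -2.4, 1])

```text
time_s: 6.48
tcp_pos: [0.5617, -0.1795, 0.1893]
eef_rot: [[0.829, 0.559, -0.0], [0.559, -0.829, 0.0], [0.0, -0.0, -1.0]]
wrist_force: [0.1, 0.8, -1.1]
finger_gap: 0.417
gripper_force: 30.3
```

```bash
python3 - <<'E'
from h import *
st();a=save("scene","scene2");b=save("top","top2")
def tile(im,c,w=60,h=90): x,y=c;return cv2.resize(im[y-h//2:y+h//2,x-w//2:x+w//2],(400,600),interpolation=cv2.INTER_CUBIC)
cv2.imwrite("pics/c2.png",np.hstack([tile(a,(160,150)),tile(b,(350,135))])[:,:,::-1])
E
```

```text
t 6.47 tcp [ 0.5617 -0.1795  0.1893] F [ 0.1   0.81 -1.1 ] M [-0.03 -0.   -0.02] gap 0.417 gf 30.3
```

View pics/c2.png

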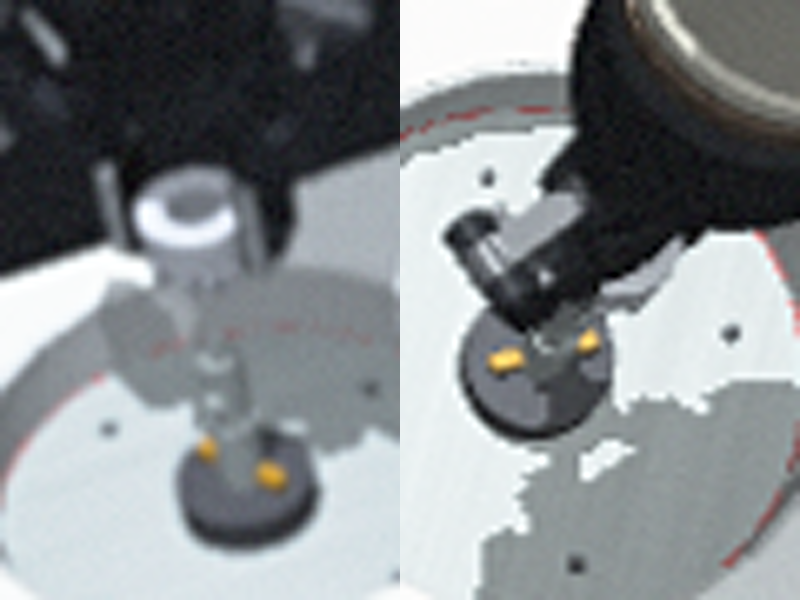

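The spacer hangs over the spindle: its top is at about (157.4,135.4) in the scene view and the key ends are still in view. Now I'll compare the camera bias.

```bash
python3 - <<'E'
from h import *
im=cv2.imread("pics/scene2.png")[:,:,::-1]
p=[.5617,-.1795,.1877];print("expected",proj("scene",p))
print(at_z("scene",(157.4,135.4),.1877))
a,b=at_z("scene",(130+197/6.667-.4,105+443/6.667-.4),.0715),at_z("scene",(130+288/6.667-.4,105+478/6.667-.4),.0715)
print("keymid",(a+b)/2,"az",np.degrees(np.arctan2(*(b-a)[1::-1])),np.linalg.norm(a-b))
m=viewer.mark_of("scene","balls")[0];print(m["centre"],at_z("scene",m["centre"],.105))
go(.562,-.181,.150)
E
```

```text
expected [158.33221854 135.8219534 ]
[ 0.56223937 -0.18195959  0.1877    ]
keymid [ 0.5613157  -0.18354233  0.0715    ] az 107.75547521193877 0.037392199592456335
[163.5, 165.9] [ 0.56675332 -0.17689067  0.105     ]
go [-0.003  0.01   0.655] yaw 0 az0 33.89
```

Emit:
carry_out(targets=[0, 0, 0.3, 0, 1, 0, 0, 0.5, 0, 1, 0, 0, 0.6, 0, 1, 0, 0, 0.7, 0, 1, 0, 0, 0.8, 0, 1, 0, 0, 0.9, 0, 1, 0, 0, 1.0, 0, 1, 0, 0, 1.0, 0, 1])

```text
time_s: 7.62
tcp_pos: [0.5618, -0.1813, 0.1287]
eef_rot: [[0.831, 0.557, -0.0], [0.557, -0.831, 0.0], [-0.0, -0.0, -1.0]]
wrist_force: [0.5, -0.2, -0.8]
finger_gap: 0.416
gripper_force: 30.3
```

```bash
python3 - <<'E'
from h import *
st();go(.562,-.181,.100)
E
```

```text
t 7.62 tcp [ 0.5618 -0.1813  0.1287] F [ 0.48 -0.16 -0.77] M [-0.12 -0.05  0.02] gap 0.4164 gf 30.3
go [ 0.006 -0.002  0.478] yaw 0 az0 33.82
```

Emit:
carry_out(targets=[0, 0, 0.1, 0, 1, 0, 0, 0.2, 0, 1, 0, 0, 0.28, 0, 1, 0, 0, 0.36, 0, 1, 0, 0, 0.42, 0, 1, 0, 0, 0.46, 0, 1, 0, 0, 0.49, 0, 1, 0, 0, 0.49, 0, 1])

```text
time_s: 8.62
tcp_pos: [0.5618, -0.1814, 0.0996]
eef_rot: [[0.831, 0.556, 0.0], [0.556, -0.831, -0.0], [-0.0, 0.0, -1.0]]
wrist_force: [2.7, -0.6, -2.4]
finger_gap: 0.413
gripper_force: 30.2
```

```bash
python3 - <<'E'
from h import *
st()
E
```

```text
t 8.62 tcp [ 0.5618 -0.1814  0.0996] F [ 2.71 -0.63 -2.37] M [-0.23 -0.55 -0.02] gap 0.4134 gf 30.2
```

Emit:
carry_out(targets=[0.014, 0.009, 0, 0, 1, 0.014, 0.009, 0.02, 0, 1, 0.014, 0.009, 0.04, 0, 1, 0.014, 0.009, 0.05, 0, 1])

```text
time_s: 9.12
tcp_pos: [0.5624, -0.181, 0.0965]
eef_rot: [[0.831, 0.557, -0.001], [0.557, -0.831, 0.0], [-0.0, -0.001, -1.0]]
wrist_force: [-0.4, 0.1, 0.2]
finger_gap: 0.415
gripper_force: 30.3
```

```bash
python3 - <<'E'
from h import *
st()
E
```

```text
t 9.12 tcp [ 0.5624 -0.181   0.0965] F [-0.43  0.14  0.2 ] M [ 0.04 -0.01 -0.01] gap 0.4154 gf 30.3
```

Emit:
carry_out(targets=[0, 0, 0.015, 0, 1, 0, 0, 0.03, 0, 1, 0, 0, 0.045, 0, 1, 0, 0, 0.06, 0, 1])

```text
time_s: 9.62
tcp_pos: [0.5628, -0.1811, 0.0931]
eef_rot: [[0.831, 0.557, 0.0], [0.557, -0.831, 0.0], [0.0, 0.0, -1.0]]
wrist_force: [0.4, 0.7, -0.5]
finger_gap: 0.414
gripper_force: 30.3
```

```bash
python3 - <<'E'
from h import *
st()
E
```

```text
t 9.62 tcp [ 0.5628 -0.1811  0.0931] F [ 0.35  0.66 -0.5 ] M [0.03 0.05 0.  ] gap 0.4136 gf 30.3
```

Emit:
carry_out(targets=[0, 0, 0.012, 0, 1, 0, 0, 0.024, 0, 1, 0, 0, 0.036, 0, 1, 0, 0, 0.036, 0, 1])

```text
time_s: 10.12
tcp_pos: [0.5628, -0.1812, 0.0917]
eef_rot: [[0.831, 0.557, -0.0], [0.557, -0.831, -0.001], [-0.0, 0.0, -1.0]]
wrist_force: [-2.0, 0.8, 6.6]
finger_gap: 0.418
gripper_force: 30.7
```

```bash
python3 - <<'E'
from h import *
st()
E
```

```text
t 10.12 tcp [ 0.5628 -0.1812  0.0917] F [-1.95  0.75  6.59] M [ 0.09  0.57 -0.03] gap 0.4179 gf 30.7
```

Emit:
carry_out(targets=[0, 0, 0.025, 0, -1, 0, 0, 0.025, 0, -1, 0, 0, 0.0, 0, -1, 0, 0, 0.0, 0, -1, 0, 0, -0.4, 0, -1, 0, 0, -1.2, 0, -1, 0, 0, -2, 0, -1, 0, 1.8, -2, 0, -1, 0, 1.8, -2, 0, -1, 0, 1.8, -2, 0, -1, 0, 1.8, -2, 0, -1, 0, 1.8, -2, 0, -1])

```text
time_s: 11.62
tcp_pos: [0.6227, -0.2691, 0.211]
eef_rot: [[0.83, 0.558, -0.0], [0.558, -0.83, 0.001], [0.0, -0.001, -1.0]]
wrist_force: [0.4, 0.1, 0.0]
finger_gap: 1.0
gripper_force: 0.0
```

```bash
python3 - <<'E'
from h import *
st();a=save("scene","scene3");b=save("top","top3")
def tile(im,c,w=60,h=90): x,y=c;return cv2.resize(im[y-h//2:y+h//2,x-w//2:x+w//2],(400,600),interpolation=cv2.INTER_CUBIC)
cv2.imwrite("pics/c3.png",np.hstack([tile(a,(165,165)),tile(b,(340,140))])[:,:,::-1])
E
```

```text
t 11.62 tcp [ 0.6227 -0.2691  0.211 ] F [0.39 0.14 0.02] M [-0.04 -0.07  0.05] gap 1.0002 gf 0.0
```

View pics/c3.png

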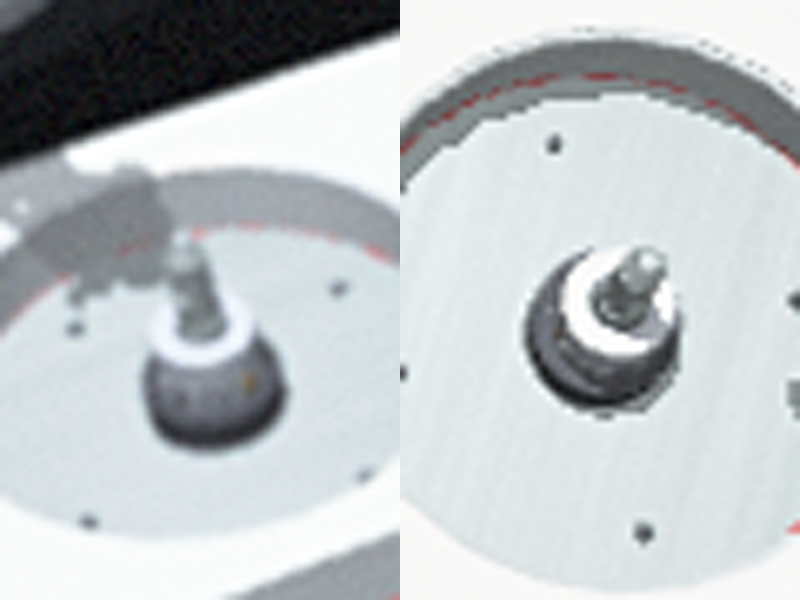

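The spacer sits low over the key, with brass showing in a slot at tile (248,382), and its top is level. The washer is next.

```bash
python3 - <<'E'
from h import *
go(.601,.1075,.12);go(.601,.1075,.028)
E
```

```text
go [ 3.206 -5.417  1.521] yaw 0 az0 33.92
go [ 3.206 -5.417  3.054] yaw 0 az0 33.92
```

Emit:
carry_out(targets=[0.4, -0.8, 0, 0, -1, 0.9, -1.6, 0, 0, -1, 1.4, -2.4, 0, 0, -1, 1.9, -3.2, 0, 0, -1, 2.4, -4.0, 0, 0, -1, 2.8, -4.7, 0.5, 0, -1, 3.1, -5.2, 1.2, 0, -1, 3.2, -5.42, 1.6, 0, -1, 3.2, -5.42, 1.6, 0, -1, 3.2, -5.42, 1.6, 0, -1, 3.2, -5.42, 1.6, 0, -1])

```text
time_s: 13.1
tcp_pos: [0.6027, 0.1049, 0.1165]
eef_rot: [[0.832, 0.555, 0.003], [0.555, -0.832, -0.0], [0.002, 0.002, -1.0]]
wrist_force: [-0.1, -0.6, 1.1]
finger_gap: 1.004
gripper_force: 0.0
```

```bash
python3 - <<'E'
from h import *
st();go(.601,.1075,.028)
E
```

```text
t 13.1 tcp [0.6027 0.1049 0.1165] F [-0.13 -0.64  1.09] M [ 0.06 -0.02  0.02] gap 1.0045 gf 0.0
go [-0.002 -0.055  1.475] yaw 0 az0 33.7
```

Emit:
carry_out(targets=[0, 0, 0.6, 0, -1, 0, 0, 1.2, 0, -1, 0, 0, 1.42, 0, -1, 0, 0, 1.47, 0, -1, 0, 0, 1.47, 0, -1])

```text
time_s: 13.72
tcp_pos: [0.6024, 0.1064, 0.028]
eef_rot: [[0.831, 0.556, 0.002], [0.556, -0.831, 0.0], [0.002, 0.001, -1.0]]
wrist_force: [-0.1, 1.3, -0.5]
finger_gap: 1.0
gripper_force: 0.0
```

```bash
python3 - <<'E'
from h import *
st();go(.601,.1075,.028)
E
```

```text
t 13.72 tcp [0.6024 0.1064 0.028 ] F [-0.07  1.27 -0.46] M [-0.01  0.01 -0.01] gap 1.0002 gf 0.0
go [-0.009 -0.029  0.   ] yaw 0 az0 33.8
```

Emit:
carry_out(targets=[-0.009, -0.025, 0, 0, 1, -0.009, -0.025, 0, 0, 1, -0.009, -0.025, 0, 0, 1, -0.009, -0.025, 0, 0, 1, -0.009, -0.025, 0, 0, 1, -0.009, -0.025, 0, 0, 1, -0.009, -0.025, 0, 0, 1], force=30)

```text
time_s: 14.6
tcp_pos: [0.6005, 0.1072, 0.0277]
eef_rot: [[0.831, 0.557, 0.001], [0.557, -0.831, -0.0], [0.001, 0.001, -1.0]]
wrist_force: [-1.0, -0.5, 5.3]
finger_gap: 0.434
gripper_force: 29.5
```

```bash
python3 - <<'E'
from h import *
st()
E
```

```text
t 14.6 tcp [0.6005 0.1072 0.0277] F [-1.03 -0.54  5.35] M [-0.13  0.29  0.  ] gap 0.4341 gf 29.5
```

Emit:
carry_out(targets=[0, 0, -0.5, 0, 1, 0, 0, -1.4, 0, 1, 0, 0, -2.2, 0, 1, 0, 0, -2.7, 0, 1, 0, 0, -2.7, 0, 1, 0, 0, -2.7, 0, 1])

```text
time_s: 15.35
tcp_pos: [0.5996, 0.1066, 0.188]
eef_rot: [[0.831, 0.556, -0.001], [0.556, -0.831, -0.001], [-0.001, 0.0, -1.0]]
wrist_force: [-1.3, 0.6, -0.8]
finger_gap: 0.433
gripper_force: 30.2
```

```bash
python3 - <<'E'
from h import *
st();a=save("scene","scene4");b=save("top","top4")
go(.5627,-.1812,.175)
p=manip.observe()["tcp_pos"]
def tile(im,c,w=60,h=90): x,y=int(c[0]),int(c[1]);return cv2.resize(im[y-h//2:y+h//2,x-w//2:x+w//2],(400,600),interpolation=cv2.INTER_CUBIC)
q=proj("scene",p-np.array([0,0,.018]));r=proj("top",p-np.array([0,0,.018]));print(q,r)
cv2.imwrite("pics/c4.png",np.hstack([tile(a,q),tile(b,r)])[:,:,::-1])
E
```

```text
t 15.35 tcp [0.5996 0.1066 0.188 ] F [-1.26  0.55 -0.8 ] M [-0.06 -0.01  0.07] gap 0.4333 gf 30.2
go [-3.174  3.648  0.207] yaw 0 az0 33.82
[242.52078444 228.90742132] [198.37407563 106.6828647 ]
```

View pics/c4.png

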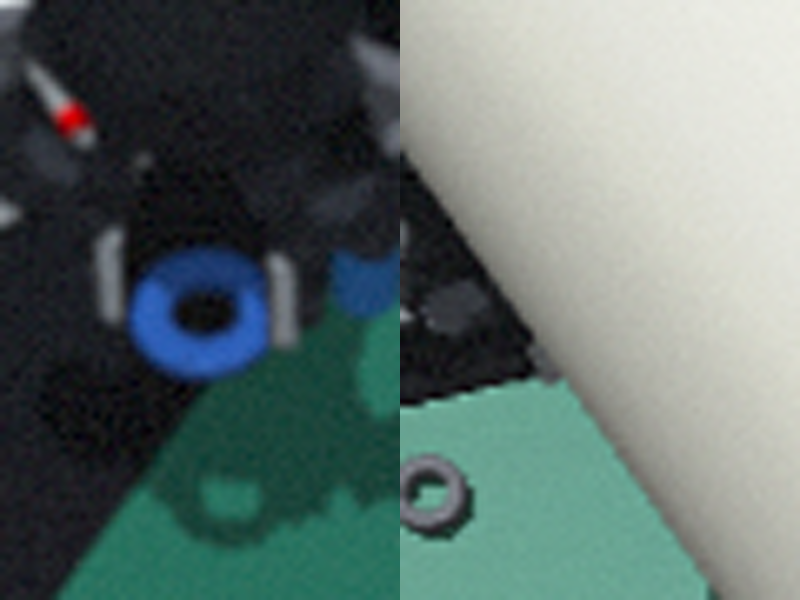

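The washer is held level between the pads (centre about (200,312) in the left tile), slightly to the camera side. I'll measure its offset from the TCP.

```bash
python3 - <<'E'
from h import *
from scipy.optimize import least_squares
np.set_printoptions(precision=4,suppress=True)
im=cv2.imread("pics/scene4.png")[:,:,::-1]
c=(212.5+200/6.667,184+312/6.667);c,A=sil(im,c,12,lambda r,g,b:(b>g+20)&(b>60));z=.188-.0237
o=least_squares(lambda p:model("scene",[*p,z],.02,.006)[0]-c,[.6,.107],diff_step=1e-3,x_scale=.01).x
print(c,o,"ratio",np.sqrt(A/model("scene",[*o,z],.02,.006)[1]))
d=o-np.array([.5996,.1066]);print("off",d,"tool",d@np.array([.831,.556]),d@np.array([.556,-.831]))
E
```

```text
[241.7275 229.7984] [0.6003 0.1058] ratio 0.9765811254790182
off [ 0.0007 -0.0008] tool 0.00016835379833271286 0.0010704970750585615
```

```bash
python3 - <<'E'
from h import *
go(.5621,-.1815,.175)
E
```

```text
go [-3.185  3.646  0.207] yaw 0 az0 33.82
```

Emit:
carry_out(targets=[-0.6, 0.7, 0, 0, 1, -1.2, 1.4, 0, 0, 1, -1.8, 2.1, 0, 0, 1, -2.4, 2.75, 0, 0, 1, -2.9, 3.3, 0, 0, 1, -3.18, 3.64, 0, 0, 1, -3.18, 3.64, 0, 0, 1, -3.18, 3.64, 0, 0, 1, -3.18, 3.64, 0.1, 0, 1, -3.18, 3.64, 0.2, 0, 1, -3.18, 3.64, 0.2, 0, 1])

```text
time_s: 16.82
tcp_pos: [0.5628, -0.1797, 0.1759]
eef_rot: [[0.83, 0.558, -0.001], [0.558, -0.83, 0.001], [-0.001, -0.001, -1.0]]
wrist_force: [0.0, -0.2, -0.4]
finger_gap: 0.437
gripper_force: 30.2
```

```bash
python3 - <<'E'
from h import *
st();go(.5621,-.1815,.135)
E
```

```text
t 16.82 tcp [ 0.5628 -0.1797  0.1759] F [ 0.02 -0.24 -0.39] M [-0.05  0.02  0.01] gap 0.437 gf 30.2
go [-0.025  0.019  0.682] yaw 0 az0 33.89
```

Emit:
carry_out(targets=[-0.01, 0.01, 0.15, 0, 1, -0.01, 0.01, 0.3, 0, 1, -0.01, 0.01, 0.4, 0, 1, -0.01, 0.01, 0.5, 0, 1, -0.01, 0.01, 0.6, 0, 1, -0.01, 0.01, 0.68, 0, 1, -0.01, 0.01, 0.68, 0, 1])

```text
time_s: 17.7
tcp_pos: [0.5628, -0.1813, 0.1355]
eef_rot: [[0.831, 0.557, -0.001], [0.557, -0.831, 0.0], [-0.0, -0.001, -1.0]]
wrist_force: [-0.2, 0.0, -1.0]
finger_gap: 0.433
gripper_force: 30.2
```

```bash
python3 - <<'E'
from h import *
st();go(.5627,-.1812,.118)
E
```

```text
t 17.7 tcp [ 0.5628 -0.1813  0.1355] F [-0.22  0.02 -1.05] M [ 0.04  0.04 -0.  ] gap 0.4332 gf 30.2
go [-0.    -0.002  0.292] yaw 0 az0 33.82
```

Emit:
carry_out(targets=[0, 0, 0.06, 0, 1, 0, 0, 0.12, 0, 1, 0, 0, 0.18, 0, 1, 0, 0, 0.24, 0, 1, 0, 0, 0.3, 0, 1, 0, 0, 0.34, 0, 1, 0, 0, 0.36, 0, 1, 0, 0, 0.36, 0, 1])

```text
time_s: 18.7
tcp_pos: [0.5631, -0.1813, 0.1143]
eef_rot: [[0.831, 0.557, 0.0], [0.557, -0.831, 0.0], [0.0, -0.0, -1.0]]
wrist_force: [0.1, 0.2, -0.2]
finger_gap: 0.436
gripper_force: 30.2
```

```bash
python3 - <<'E'
from h import *
st()
E
```

```text
t 18.7 tcp [ 0.5631 -0.1813  0.1143] F [ 0.1   0.18 -0.16] M [0.   0.08 0.  ] gap 0.4357 gf 30.2
```

Emit:
carry_out(targets=[0, 0, 0.01, 0, 1, 0, 0, 0.02, 0, 1, 0, 0, 0.025, 0, 1, 0, 0, 0.025, 0, 1])

```text
time_s: 19.2
tcp_pos: [0.5632, -0.1814, 0.1137]
eef_rot: [[0.831, 0.557, 0.0], [0.557, -0.831, -0.001], [-0.0, 0.001, -1.0]]
wrist_force: [-2.2, 0.2, 5.8]
finger_gap: 0.436
gripper_force: 30.9
```

```bash
python3 - <<'E'
from h import *
st()
E
```

```text
t 19.2 tcp [ 0.5632 -0.1814  0.1137] F [-2.24  0.17  5.81] M [0.07 0.49 0.04] gap 0.4357 gf 30.9
```

Emit:
carry_out(targets=[0, 0, 0.01, 0, -1, 0, 0, 0.0, 0, -1, 0, 0, -0.01, 0, -1, 0, 0, -0.01, 0, -1, 0, 0, -0.4, 0, -1, 0, 0, -1.0, 0, -1, 0, 0, -1.6, 0, -1, 0, -0.8, -1.6, 0, -1, 0, -1.7, -1.6, 0, -1, 0, -2.6, -1.6, 0, -1, 0, -3.5, -1.6, 0, -1, 0, -3.5, -1.6, 0, -1, 0, -3.5, -1.6, 0, -1])

```text
time_s: 20.82
tcp_pos: [0.4467, -0.0074, 0.2092]
eef_rot: [[0.831, 0.557, 0.001], [0.557, -0.831, -0.001], [0.0, 0.001, -1.0]]
wrist_force: [0.5, -0.6, -0.0]
finger_gap: 1.006
gripper_force: 0.0
```

```bash
python3 - <<'E'
from h import *
from scipy.optimize import least_squares
np.set_printoptions(precision=4,suppress=True)
st();a=save("scene","scene5");b=save("top","top5")
br=lambda r,g,b:(r>g+12)&(r>b+30)
def hull(cam,p):
    t=np.linspace(0,2*np.pi,60)
    k=cv2.convexHull(np.array([proj(cam,np.array(p)+[r*np.cos(u),r*np.sin(u),z]) for r,z in((.019,0),(.019,.005),(.013,.005),(.013,.025)) for u in t],np.float32));M=cv2.moments(k);return np.array([M["m10"],M["m01"]])/M["m00"],M["m00"]
for k,im,c in(("scene",a,(329,317)),("top",b,(130,153))):
    o,A=sil(im,c,12,br)
    p=least_squares(lambda p:hull(k,[*p,.004])[0]-o,[.551,.284],diff_step=1e-3,x_scale=.01).x
    print(k,p,np.sqrt(A/hull(k,[*p,.004])[1]))
    # washer in place
    o,A=sil(im,proj(k,[.5627,-.1811,.093]),14,lambda r,g,b:(b>g+20)&(b>r+20))
    p=least_squares(lambda p:model(k,[*p,.09],.02,.006)[0]-o,[.5627,-.1811],diff_step=1e-3,x_scale=.01).x
    print(" washer",p,np.sqrt(A/model(k,[*p,.09],.02,.006)[1]))
go(.551,.284,.12)
E
```

```text
t 20.82 tcp [ 0.4467 -0.0074  0.2092] F [ 0.52 -0.6  -0.03] M [-0.02  0.01  0.03] gap 1.006 gf 0.0
scene [0.5508 0.2833] 0.9649855318602606
 washer [ 0.5632 -0.1822] 0.9737077350424699
top [0.5513 0.2847] 0.9446963624030663
 washer [ 0.5638 -0.1795] 0.976001857670426
go [ 4.142 -3.086  1.484] yaw 0 az0 33.71
```

Emit:
carry_out(targets=[0.7, -0.5, 0, 0, -1, 1.4, -1.05, 0, 0, -1, 2.1, -1.6, 0, 0, -1, 2.8, -2.1, 0, 0, -1, 3.4, -2.6, 0.3, 0, -1, 4.0, -3.0, 0.9, 0, -1, 4.14, -3.09, 1.5, 0, -1, 4.14, -3.09, 2.0, 0, -1, 4.14, -3.09, 2.0, 0, -1, 4.14, -3.09, 2.0, 0, -1, 4.14, -3.09, 2.0, 0, -1])

```text
time_s: 22.3
tcp_pos: [0.5506, 0.2855, 0.0905]
eef_rot: [[0.831, 0.556, 0.002], [0.556, -0.831, 0.001], [0.003, 0.0, -1.0]]
wrist_force: [-0.2, -0.4, -0.1]
finger_gap: 0.997
gripper_force: 0.0
```

```bash
python3 - <<'E'
from h import *
st();go(.551,.284,.034)
E
```

```text
t 22.3 tcp [0.5506 0.2855 0.0905] F [-0.16 -0.44 -0.12] M [0.03 0.03 0.04] gap 0.9974 gf 0.0
go [-0.012  0.024  0.941] yaw 0 az0 33.76
```

Emit:
carry_out(targets=[0, 0.02, 0.5, 0, -1, -0.01, 0.02, 0.85, 0, -1, -0.01, 0.02, 0.94, 0, -1, -0.01, 0.02, 0.94, 0, -1, -0.01, 0.02, 0.94, 0, 1, -0.01, 0.02, 0.94, 0, 1, -0.01, 0.02, 0.94, 0, 1, -0.01, 0.02, 0.94, 0, 1, -0.01, 0.02, 0.94, 0, 1, -0.01, 0.02, 0.94, 0, 1, -0.01, 0.02, 0.94, 0, 1, -0.01, 0.02, 0.94, 0, 1], force=45)

```text
time_s: 23.8
tcp_pos: [0.5499, 0.2843, 0.033]
eef_rot: [[0.831, 0.557, 0.001], [0.557, -0.831, 0.0], [0.001, 0.0, -1.0]]
wrist_force: [-0.3, -1.2, 4.6]
finger_gap: 0.274
gripper_force: 45.0
```

```bash
python3 - <<'E'
from h import *
st()
E
```

```text
t 23.8 tcp [0.5499 0.2843 0.033 ] F [-0.34 -1.22  4.57] M [-0.15  0.05  0.02] gap 0.2744 gf 45.0
```

```bash
python3 - <<'E'
from h import *
go(.5625,-.1815,.195)
E
```

```text
go [-4.144  6.568 -2.702] yaw 0 az0 33.82
```

Emit:
carry_out(targets=[0, 0, -0.6, 0, 1, 0, 0, -1.5, 0, 1, 0, 0, -2.4, 0, 1, -0.45, 0.7, -2.7, 0, 1, -1.0, 1.5, -2.7, 0, 1, -1.5, 2.3, -2.7, 0, 1, -2.0, 3.1, -2.7, 0, 1, -2.5, 3.9, -2.7, 0, 1, -3.0, 4.7, -2.7, 0, 1, -3.5, 5.5, -2.7, 0, 1, -3.9, 6.2, -2.7, 0, 1, -4.14, 6.57, -2.7, 0, 1, -4.14, 6.57, -2.7, 0, 1, -4.14, 6.57, -2.7, 0, 1, -4.14, 6.57, -2.7, 0, 1, -4.14, 6.57, -2.7, 0, 1])

```text
time_s: 25.8
tcp_pos: [0.5627, -0.1803, 0.1946]
eef_rot: [[0.83, 0.558, 0.0], [0.558, -0.83, 0.0], [0.0, -0.0, -1.0]]
wrist_force: [0.2, 0.0, -0.7]
finger_gap: 0.281
gripper_force: 44.4
```

```bash
python3 - <<'E'
from h import *
st();a=save("scene","scene6");go(.5625,-.1815,.168)
p=manip.observe()["tcp_pos"];q=proj("scene",p-np.array([0,0,.029]));q2=proj("scene",p-np.array([0,0,.004]));print("expect base/top",q,q2)
x,y=int(q[0]),int(q[1])
cv2.imwrite("pics/c6.png",cv2.resize(a[y-35:y+40,x-50:x+50],(800,600),interpolation=cv2.INTER_CUBIC)[:,:,::-1]);print(x-50,y-35)
E
```

```text
t 25.8 tcp [ 0.5627 -0.1803  0.1946] F [ 0.24  0.01 -0.71] M [-0.05  0.04  0.03] gap 0.2813 gf 44.4
go [-0.011  0.011  0.443] yaw 0 az0 33.92
expect base/top [159.39800859 143.74856736] [157.39431279 134.73714312]
109 108
```

View pics/c6.png

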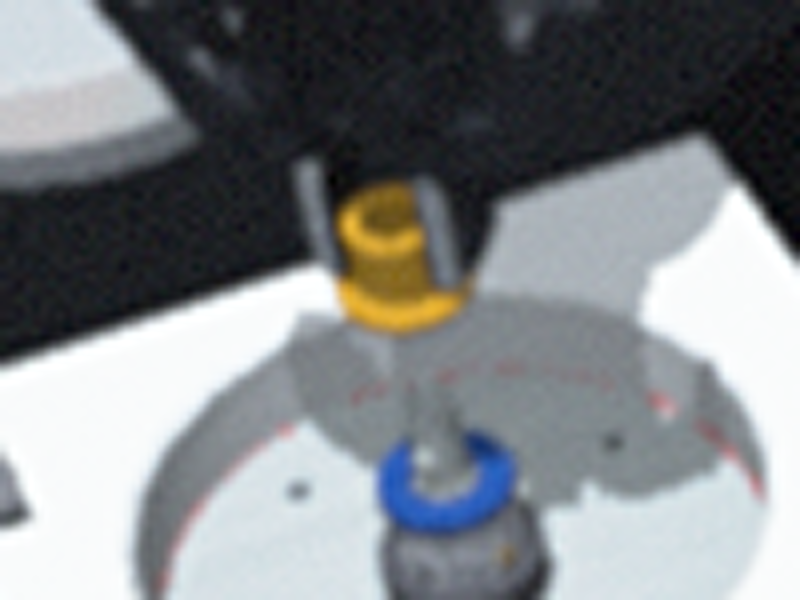

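The bushing hangs upright at about (395,260) in the crop, and the blue washer lies flat on the spacer at (447,480). I'll lower it over the nose and stop above the balls.

Emit:
carry_out(targets=[0, 0, 0.2, 0, 1, 0, 0, 0.4, 0, 1, 0, 0, 0.5, 0, 1, 0, 0, 0.6, 0, 1, 0, 0, 0.7, 0, 1, 0, 0, 0.77, 0, 1, 0, 0, 0.82, 0, 1, 0, 0, 0.85, 0, 1, 0, 0, 0.85, 0, 1])

```text
time_s: 26.98
tcp_pos: [0.5625, -0.1817, 0.1435]
eef_rot: [[0.831, 0.557, 0.0], [0.557, -0.831, -0.0], [0.0, 0.0, -1.0]]
wrist_force: [-0.3, 0.3, -2.0]
finger_gap: 0.279
gripper_force: 44.4
```

```bash
python3 - <<'E'
from h import *
st()
E
```

```text
t 26.98 tcp [ 0.5625 -0.1817  0.1435] F [-0.32  0.29 -1.97] M [-0.02  0.04 -0.05] gap 0.279 gf 44.4
```

Emit:
carry_out(targets=[0, 0, 0.04, 0, 1, 0, 0, 0.08, 0, 1, 0, 0, 0.11, 0, 1, 0, 0, 0.13, 0, 1, 0, 0, 0.15, 0, 1, 0, 0, 0.17, 0, 1])

```text
time_s: 27.72
tcp_pos: [0.5624, -0.1822, 0.1333]
eef_rot: [[0.831, 0.556, -0.0], [0.556, -0.831, -0.001], [-0.0, 0.001, -1.0]]
wrist_force: [-1.1, -1.1, 1.6]
finger_gap: 0.28
gripper_force: 44.7
```

```bash
python3 - <<'E'
from h import *
st()
E
```

```text
t 27.73 tcp [ 0.5624 -0.1822  0.1333] F [-1.09 -1.14  1.59] M [-0.42  0.32 -0.02] gap 0.2804 gf 44.7
```

Emit:
carry_out(targets=[0, 0, 0.03, 0, 1, 0, 0, 0.06, 0, 1, 0, 0, 0.09, 0, 1, 0, 0, 0.115, 0, 1, 0, 0, 0.13, 0, 1, 0, 0, 0.13, 0, 1])

```text
time_s: 28.48
tcp_pos: [0.5624, -0.1819, 0.1252]
eef_rot: [[0.831, 0.556, -0.0], [0.556, -0.831, -0.0], [-0.0, -0.0, -1.0]]
wrist_force: [-0.6, -2.7, -2.9]
finger_gap: 0.28
gripper_force: 44.4
```

```bash
python3 - <<'E'
from h import *
st()
E
```

```text
t 28.48 tcp [ 0.5624 -0.1819  0.1252] F [-0.6  -2.72 -2.93] M [-0.62  0.23 -0.05] gap 0.28 gf 44.4
```

Emit:
carry_out(targets=[0, 0, 0.01, 0, 1, 0, 0, 0.02, 0, 1, 0, 0, 0.025, 0, 1, 0, 0, 0.025, 0, 1])

```text
time_s: 28.98
tcp_pos: [0.5625, -0.1818, 0.125]
eef_rot: [[0.831, 0.556, -0.0], [0.556, -0.831, -0.001], [-0.001, 0.001, -1.0]]
wrist_force: [-4.6, -2.2, 8.6]
finger_gap: 0.277
gripper_force: 45.5
```

```bash
python3 - <<'E'
from h import *
st()
E
```

```text
t 28.98 tcp [ 0.5625 -0.1818  0.125 ] F [-4.64 -2.22  8.56] M [-0.55  1.17 -0.02] gap 0.2768 gf 45.5
```

Emit:
carry_out(targets=[0, 0, 0.01, 0, 1, 0, 0, 0.01, 0, -1, 0, 0, 0.0, 0, -1, 0, 0, 0.0, 0, -1, 0, 0, 0.0, 0, -1, 0, 0, -0.4, 0, -1, 0, 0, -1.0, 0, -1, 0, 0, -1.6, 0, -1, 0, -0.8, -1.6, 0, -1, 0, -1.7, -1.6, 0, -1, 0, -2.6, -1.6, 0, -1, 0, -3.2, -1.6, 0, -1, 0, -3.2, -1.6, 0, -1, 0, -3.2, -1.6, 0, -1])

```text
time_s: 30.72
tcp_pos: [0.4562, -0.0228, 0.2202]
eef_rot: [[0.831, 0.556, 0.001], [0.556, -0.831, -0.001], [0.0, 0.001, -1.0]]
wrist_force: [-0.6, 1.0, -1.0]
finger_gap: 1.001
gripper_force: 0.0
```

```bash
python3 - <<'E'
from h import *
st();a=save("scene","scene7");b=save("top","top7")
def tile(im,c,w=60,h=90): x,y=c;return cv2.resize(im[y-h//2:y+h//2,x-w//2:x+w//2],(400,600),interpolation=cv2.INTER_CUBIC)
cv2.imwrite("pics/c7.png",np.hstack([tile(a,(165,165)),tile(b,(342,140))])[:,:,::-1])
for z in(.096,.101,.121): print(proj("scene",[.563,-.1812,z]),proj("top",[.563,-.1812,z]))
E
```

```text
t 30.73 tcp [ 0.4562 -0.0228  0.2202] F [-0.63  1.   -1.01] M [-0.03  0.02 -0.  ] gap 1.0009 gf 0.0
[164.28835965 166.94931321] [343.85176236 138.45843081]
[163.93433903 165.36180632] [344.34820696 137.7250724 ]
[162.49045274 158.88710034] [346.39469459 134.70195781]
```

View pics/c7.png

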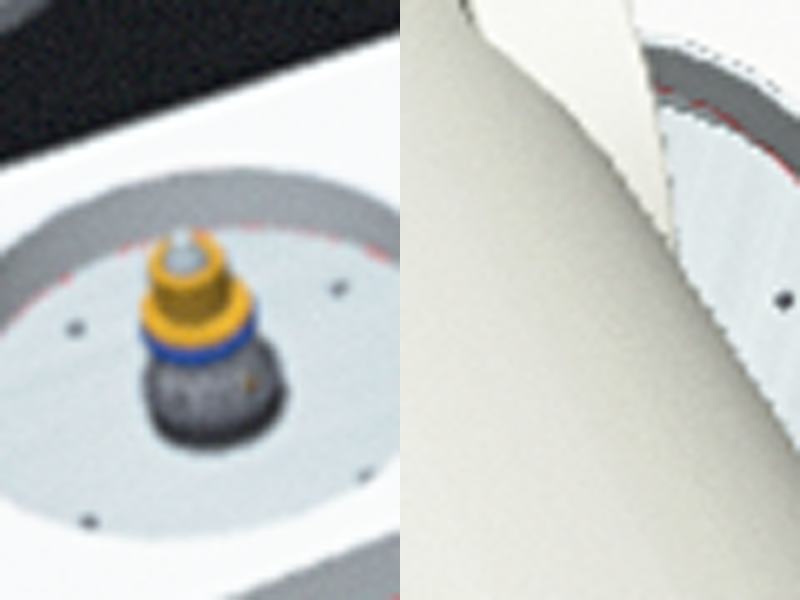

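The stack is complete and sits level: spacer, blue washer, brass bushing, at (200,300) in the left tile. Each part bottomed at the height I worked out for it, so I'm handing in.

```bash
python3 -c "
from cell import manip
print(manip.hand_in())"
```

```text
the job is handed in; nothing more can be done
None
```

The job is handed in: the spacer is home over the key, the washer lies flat on it, the bushing is past the balls and on the washer, and the gripper is open and clear at about 31 s of the 72 s.

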